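# Sort the stripped carburettor parts into their trays

## Robot

A 6-joint arm with a two-finger parallel gripper is mounted at the origin on the work surface. World frame = base frame: x ahead of the robot, y to its left, z up, the work surface at z = 0. Lengths are in m, angles in rad, forces in N, time in s.
With the tool pointing down it reaches from about 0.35 to 0.85 m from the base axis. Payload 8.1 kg.
Tool frame: the origin (TCP) lies where the fingers leave the gripper's body, on its centre line; the fingertips stand 84 mm ahead of it and the grasp point (between the pads) lies 65 mm ahead of it; z points along the fingers, y is the line along which they close (so a half turn about z gives the same grasp; the last joint's range is limited). The gripper opens to 93 mm and grips with 3 to 60 N. Pads are 15 mm wide; open, the fingers measure 128 mm over their backs; the gripper's body (75 mm by 188 mm) begins 65 mm behind the grasp point.
Start: joints at [-1.19, 0.13, 1.488, -0, 1.523, -0.085], TCP at [0.27, -0.536, 0.303] pointing down, gripper open.
Joint ranges: [-2.96, 2.96], [-0.89, 2.26], [0.02, 2.5], [-1.34, 4.48], [0, 2.73], [-2.66, 2.66]. Speed limits (rad/s): [2.39, 2.39, 2.79, 3.14, 3.14, 3.14].

## Interface

Orientations are given as a rotation vector (axis times angle).
In Python, from plant import robot gives the robot as it stands.
- The arm moves only by the shell command python3 -m jog 'ROWS' [FORCE]. ROWS is text: rows parted by semicolons, each of 5 numbers parted by spaces: the opening, from 0 (shut) to 1 (fully open), then the shift along the tool's x, y, z in m, then the turn about the tool's z in degrees. A call has 1 to 10 rows; each row shifts and turns the commanded pose from where the row before left it, along the tool's axes as they then stand; what a row does not reach is not made up. A row lasts 1/12 s, in which the tool goes at most 41.7 mm and 7.16 degrees, less where a joint would pass 70% of its speed; a pose out of reach is approached as far as the arm can. A call with a gripper value outside its range is refused whole. The fingers move at their own pace and stop on an object; FORCE is the grip in N (left out, the last holds). Time passes only in rows, so rows that do not move let the fingers close. It gives the time, the measured TCP pose, the force, the opening and the grip force at its end, in the units of the state.
- robot.read_state(): the state, without advancing time (a new reading comes with each control period).
- robot.read_camera(name): name is "side" or "top"; returns a dict with "color" (384x512x3 uint8, red, green, blue), "intrinsics" (3x3 intrinsics, pixels), "pose" (4x4, takes a point from camera to world coordinates). Camera axes: x right, y down, z forward; pixel columns grow to the right and rows downward; lengths in m; the calibration is good to about 2 mm. A picture is of the moment at which its call begins. There is no depth.
- robot.close_job(): hands the job in; it is judged then, once.
The state is a dict: "t": time; "q": joint angles; "dq": joint speeds; "joint_torque": joint torques, N m; "tool_pos": TCP position; "orientation": TCP orientation; "force": force on the tool from outside, world axes, zero at the start; "wrist_torque": the same for the moment, N m; "opening": finger opening in m; "gripper_force": force on a finger pad.
Only numpy, scipy, OpenCV 4.12 (cv2) and the standard library are available. Lean on these libraries where they do the work, as an engineer would, in place of code of your own. Each camera call takes 0.05 s, during which the arm holds its last target. There are 200 camera calls.

## Task

Sort the parts of the stripped twin carburettors into their trays: the two throttle slides go in the tray with two square bays, one to a bay, the two brass floats lengthwise in the tray with two long bays, one to a bay, and the velocity stack in the tray with a single large bay. Set each part flat on the floor of its bay, the same way up as it stands now, and leave the amber filter and the jet reamer where they lie.

Things in the scene. Friction and masses are not known exactly. Their poses are not given: they have to be found in the camera images.
- slide_1: One throttle slide of a carburettor: plain aluminium cylinder, (sizes in mm) diameter 32, height 42, standing upright; dark recess with a brass dot in its top. Origin at the centre of its underside, z up. About 70 g. The two slides are alike.
- slide_2: The other throttle slide of a carburettor: plain aluminium cylinder, (sizes in mm) diameter 32, height 42, standing upright; dark recess with a brass dot in its top. Origin at the centre of its underside, z up. About 70 g. The two slides are alike.
- float_1: One carburettor float: (sizes in mm) brass box 54 long (its x) x 20 wide (its y) x 24 high, seam at half height, lying on its underside; a small hinge tab sticks out at its +x end, to 35 from the origin. Origin at the centre of the box's underside, z up. About 40 g, solid enough to grip firmly. The two floats are alike.
- float_2: The other carburettor float: (sizes in mm) brass box 54 long (its x) x 20 wide (its y) x 24 high, seam at half height, lying on its underside; a small hinge tab sticks out at its +x end, to 35 from the origin. Origin at the centre of the box's underside, z up. About 40 g, solid enough to grip firmly. The two floats are alike.
- velocity_stack: Velocity stack: (sizes in mm) silver steel trumpet, hollow, open at both ends, standing on its wide mouth: mouth diameter 62 at the bottom, narrowing to a straight tube of outer diameter 40 from height 22 up to the top at 52 (wall 3). Origin at the centre of the mouth's plane, at its underside, z up. About 90 g.
- slide_tray: Tray with two square bays for the slides, 64 (x) x 124 (y) outside. Bays 56 x 56 inside, centred at y = +30 and y = -30, with a 4 thick wall between them. Sizes in mm. Dark steel floor, aluminium rims, fixed to the shelf (does not move). Floor 3 above the shelf, rims and dividing wall 10 above the shelf. Origin at the centre of the tray at shelf height, z up.
- float_tray: Tray with two long bays for the floats, 96 (x) x 116 (y) outside. Bays 88 (x) x 44 (y) inside, centred at y = +32 and y = -32, with a 20 wide rib between them; the floats lie along x. Sizes in mm. Dark steel floor, aluminium rims, fixed to the shelf (does not move). Floor 3 above the shelf, rims and dividing wall 10 above the shelf. Origin at the centre of the tray at shelf height, z up.
- stack_tray: Tray with one single square bay for the velocity stack, 94 x 94 outside, bay 86 x 86 inside, centred on the origin. Sizes in mm. Dark steel floor, aluminium rims, fixed to the shelf (does not move). Floor 3 above the shelf, rims and dividing wall 10 above the shelf. Origin at the centre of the tray at shelf height, z up.
- inline_filter: Bystander, leave alone: amber glass inline fuel filter with aluminium hexagonal end caps and hose spigots, lying along its x, 110 mm long, 38 mm thick. Origin at the centre of its underside. (A fixed bench clamp with an old carb body, 150 mm high, stands out of the way in the far left corner of the shelf, about 0.75 m ahead and 0.48 m to the left; a black gasket scraper lies flat at the far right.)
- jet_reamer: Bystander, leave alone: brass hexagonal reamer handle with a thin steel reamer, lying along its x, 117 mm long (from -45 to +72), 14 mm thick. Origin at the underside.
Mind the look-alikes: they are no part of the job. What is shaped like the slide_tray but pink is not meant.

How it is judged:
By the outcome, as a careful person would: the job done as asked, in the order asked, and still so for the second after the job is handed in, with the robot touching nothing.
It also fails if it takes over 120 s, if anything falls off the work surface, if the arm or the gripper's body presses on something with over 40 N, if the wrist force passes 120 N, or if a joint passes its speed limit or range.

## Working session

There is one attempt and no reset: what is moved stays moved. The work goes in short steps, Python scripts to look and compute and a shell command to move; the robot and the scene stay as the last step left them, time stands still between calls to the robot, and variables do not carry over. Pictures are saved under pics/ and viewed, at most 14 in all, crops included, and the job is handed in when it is done.

```bash
mkdir -p pics; ls; python3 - <<'E'
from plant import robot
import cv2,numpy as np
for n in("top","side"):
    c=robot.read_camera(n); cv2.imwrite(f"pics/{n}0.png",cv2.resize(c["color"][:,:,::-1],(800,600),interpolation=cv2.INTER_CUBIC))
    print(n,c["intrinsics"].round(1).tolist(),c["pose"].round(3).tolist())
s=robot.read_state();print({k:np.round(v,3).tolist() for k,v in s.items()})
E
```

```text
pics
top [[467.7, 0.0, 257.3], [0.0, 467.7, 187.4], [0.0, 0.0, 1.0]] [[0.017, -0.985, 0.173, 0.391], [-1.0, -0.014, 0.019, 0.052], [-0.016, -0.173, -0.985, 1.28], [0.0, 0.0, 0.0, 1.0]]
side [[379.9, 0.0, 259.8], [0.0, 379.9, 194.9], [0.0, 0.0, 1.0]] [[-0.913, -0.292, 0.284, 0.284], [-0.407, 0.651, -0.64, 0.73], [0.002, -0.7, -0.714, 0.786], [0.0, 0.0, 0.0, 1.0]]
{'t': 0.1, 'q': [-1.19, 0.131, 1.489, 0.0, 1.523, -0.085], 'dq': [-0.001, -0.002, -0.002, -0.001, -0.0, -0.001], 'joint_torque': [0.002, -56.135, -49.31, 0.077, 0.029, -0.0], 'tool_pos': [0.269, -0.536, 0.302], 'orientation': [-3.055, -0.725, 0.0], 'force': [0.77, 0.219, -0.688], 'wrist_torque': [-0.039, -0.014, -0.031], 'gripper_force': 0.0, 'opening': 0.093}
```

View pics/top0.png

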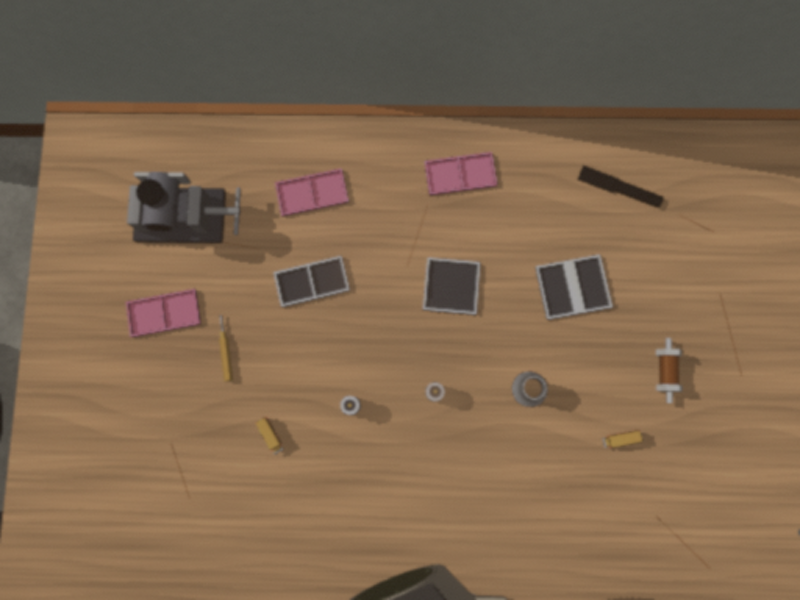

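View pics/side0.png

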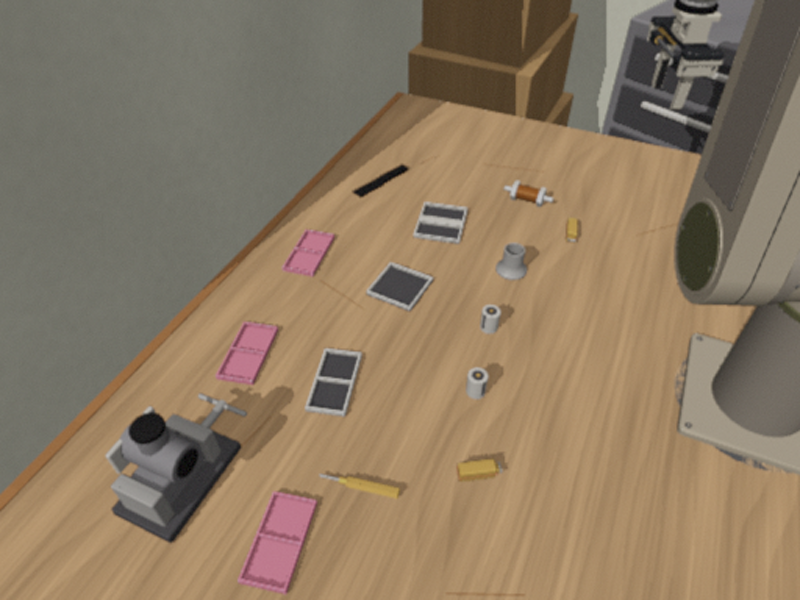

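The top view (in 800x600 pixels) shows:
- Slides at (350,405) and (435,392).
- Stack at (530,390).
- Floats at (268,434) and (625,440). The brass item at (225,355) is the reamer.
- Slide tray candidates at (312,282) grey, and (313,193), (461,174) and (163,313) pink. The grey one fits, because the pink ones are excluded.
- Stack tray at (452,286) and float tray with the wide rib at (575,287).

I'll measure these and take one confirming crop.

```bash
cat > h.py <<'E'
from plant import robot
import cv2,numpy as np
def ray(c,uv,z):
    K,T=c["intrinsics"],c["pose"]
    d=T[:3,:3]@np.linalg.solve(K,[uv[0],uv[1],1]); o=T[:3,3]
    return (o+d*(z-o[2])/d[2])[:2]
def masks(img):
    h=cv2.cvtColor(cv2.GaussianBlur(img,(3,3),0),cv2.COLOR_RGB2HSV)
    return cv2.inRange(h,(0,0,60),(179,75,255)), cv2.inRange(h,(17,140,90),(30,255,255)), h
def rects(c,m,z,amin=40):
    out=[]
    for k in cv2.findContours(m,cv2.RETR_EXTERNAL,cv2.CHAIN_APPROX_NONE)[0]:
        if cv2.contourArea(k)<amin: continue
        w=np.array([ray(c,p[0],z) for p in k],np.float32)*1000
        r=cv2.minAreaRect(w); b=cv2.boundingRect(k)
        out.append((b,np.round(r[0]).tolist(),np.round(r[1]).tolist(),round(r[2],1)))
    return out
E
python3 - <<'E'
from h import *
c=robot.read_camera("top"); g,b,h=masks(c["color"])
for n,p in dict(f1=(171,278),f2=(400,281),reamer=(144,228),wood=(250,320),slide=(224,252),stack=(333,245),rim=(177,182),floor=(190,182)).items(): print(n,h[p[1],p[0]])
print("grey z=.01"); [print(r) for r in rects(c,g,.010)]
print("brass z=.024"); [print(r) for r in rects(c,b,.024)]
im=c["color"][:,:,::-1]; crop=cv2.resize(im[155:300,150:425],None,fx=2.9,fy=2.9,interpolation=cv2.INTER_CUBIC); cv2.imwrite("pics/crop.png",crop)
E
```

```text
f1 [ 19 143 162]
f2 [ 19 145 162]
reamer [ 19 145 146]
wood [ 15 110 156]
slide [ 15  87 147]
stack [ 12  25 103]
rim [ 13  36 133]
floor [ 9 37 69]
grey z=.01
((245, 362, 78, 22), [131.0, 1.0], [51.0, 197.0], 1.2)
((217, 253, 14, 13), [417.0, 164.0], [32.0, 35.0], 1.0)
((420, 246, 17, 13), [445.0, -384.0], [32.0, 43.0], 0.9)
((272, 244, 13, 13), [444.0, 17.0], [32.0, 32.0], 0.9)
((327, 238, 24, 22), [450.0, -145.0], [56.0, 62.0], 0.9)
((419, 216, 17, 12), [527.0, -384.0], [30.0, 43.0], 0.9)
((270, 164, 38, 38), [629.0, -10.0], [98.0, 98.0], 85.6)
((175, 163, 49, 34), [634.0, 238.0], [69.0, 128.0], 14.8)
((343, 162, 50, 43), [630.0, -225.0], [101.0, 121.0], 11.4)
((130, 120, 24, 30), [753.0, 390.0], [73.0, 76.0], 32.0)
((81, 110, 62, 44), [769.0, 492.0], [126.0, 172.0], 0.7)
((0, 87, 27, 241), [568.0, 750.0], [673.0, 75.0], 6.5)
((0, 0, 512, 80), [1053.0, 97.0], [250.0, 1516.0], 0.4)
brass z=.024
((389, 276, 21, 9), [369.0, -301.0], [16.0, 53.0], 11.1)
((165, 268, 13, 19), [366.0, 298.0], [50.0, 16.0], 31.9)
((141, 215, 7, 28), [494.0, 380.0], [74.0, 10.0], 10.5)
```

View pics/crop.png

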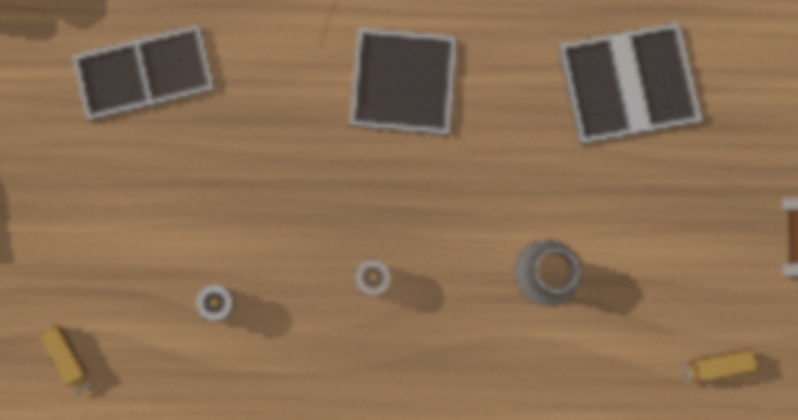

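The crop confirms the grey slide tray at (143,73), the stack tray at (403,82), the float tray at (630,82) and all five parts. Float tabs are at (83,388) and (688,370). Next I'll refine the part centres and work out the first leg.

```bash
cat >> h.py <<'E'
def leg(x,y,z,yaw,tell=True):
    """mm, deg: turn about tool z, then shift in the turned tool axes, from the measured pose"""
    from scipy.spatial.transform import Rotation as R
    s=robot.read_state(); X=R.from_rotvec(s["orientation"]).as_matrix()[:,0]; th=np.degrees(np.arctan2(X[1],X[0]))
    d=np.array([x,y,z])-1000*np.array(s["tool_pos"]); a=np.radians(yaw)
    t=(th-yaw+180)%360-180
    print("yaw",round(th,1),"turn",round(t,1),"shift mm",[round(v,1) for v in (d[0]*np.cos(a)+d[1]*np.sin(a), d[0]*np.sin(a)-d[1]*np.cos(a), -d[2])])
def sh(dx,dy,yaw):
    a=np.radians(yaw); print("  then",round(dx*np.cos(a)+dy*np.sin(a),1),round(dx*np.sin(a)-dy*np.cos(a),1))
E
python3 - <<'E'
from h import *
t=robot.read_camera("top"); s=robot.read_camera("side")
q=lambda x,y:(150+(x+.5)/2.9-.5,155+(y+.5)/2.9-.5); e=lambda x,y:((x+.5)/1.5625-.5,(y+.5)/1.5625-.5)
for n,tp,sp,z in(("A",q(214,302),e(478,374),.04),("B",q(373,277),e(490.5,311),.04),("tube",q(557,270),e(515,250),.052)):
    print(n,(ray(t,tp,z)*1000).round(1),(ray(s,sp,z)*1000).round(1))
print("mouth",(ray(t,q(547,272),0)*1000).round(1),"mouth left edge",(ray(t,q(515,272),0)*1000).round(1))
leg(450,-200,250,104); sh(416-450,161+200,104)
E
```

```text
A [417.1 161. ] [414.5 154.7]
B [441.9  17.5] [440.1  14.9]
tube [ 450.3 -146.9] [ 446.  -146.5]
mouth [ 450.8 -146. ] mouth left edge [ 450.3 -116.2]
yaw 26.7 turn -77.3 shift mm [np.float64(282.2), np.float64(256.4), np.float64(52.2)]
  then 358.5 54.3
```

```bash
python3 -m jog '1 0 0 0 -7;1 0 0 0 -7;1 0 0 0 -7;1 0 0 0 -7;1 0 0 0 -7;1 0 0 0 -7;1 0 0 0 -7;1 0 0 0 -7;1 0 0 0 -7;1 0 0 0 -7' 20
python3 -m jog '1 .028 .0256 .005 -7;1 .028 .0256 .005 0;1 .028 .0256 .005 0;1 .028 .0256 .005 0;1 .028 .0256 .005 0;1 .028 .0256 .005 0;1 .028 .0256 .005 0;1 .028 .0256 .005 0;1 .028 .0256 .005 0;1 .028 .0256 .005 0'
python3 -m jog '0.7 .036 .0054 0 0;0.7 .036 .0054 0 0;0.7 .036 .0054 0 0;0.7 .036 .0054 0 0;0.7 .036 .0054 0 0;0.7 .036 .0054 0 0;0.7 .036 .0054 0 0;0.7 .036 .0054 0 0;0.7 .036 .0054 0 0;0.7 .036 .0054 0 0'
python3 -m jog '0.7 0 0 0 0;0.7 0 0 0 0;0.7 0 0 0 0'
python3 -c "
from h import *; leg(417,161,96,104)"
```

```text
t: 1.08
tool_pos: [0.2695, -0.536, 0.3025]
orientation: [-2.081, -2.353, -0.0]
force: [0.2, -0.0, -0.1]
opening: 0.0934
gripper_force: 0.0
t: 1.92
tool_pos: [0.4564, -0.2041, 0.2526]
orientation: [1.941, 2.47, 0.0]
force: [0.5, -0.0, -0.8]
opening: 0.0929
gripper_force: 0.0
t: 2.75
tool_pos: [0.4226, 0.1584, 0.253]
orientation: [1.941, 2.47, 0.001]
force: [0.5, 0.1, 0.0]
opening: 0.0651
gripper_force: 0.0
t: 3.0
tool_pos: [0.4231, 0.1565, 0.2526]
orientation: [1.939, 2.471, -0.001]
force: [1.2, -0.4, -0.4]
opening: 0.065
gripper_force: 0.0
yaw 103.8 turn -0.2 shift mm [np.float64(5.9), np.float64(-4.8), np.float64(156.6)]
```

```bash
python3 -m jog '0.7 .006 -.0048 .036 0;0.7 0 0 .036 0;0.7 0 0 .036 0;0.7 0 0 .036 0;0.7 0 0 .0125 0;0.7 0 0 0 0;0.7 0 0 0 0' 20
python3 -m jog '0 0 0 0 0;0 0 0 0 0;0 0 0 0 0;0 0 0 0 0;0 0 0 0 0;0 0 0 0 0;0 0 0 0 0;0 0 0 0 0' 20
python3 -m jog '0 0 0 -.02 0;0 0 0 -.03 0;0 0 0 -.03 0;0 0 0 0 0'
python3 -c "
from h import *; leg(627,267,176,104)"
```

```text
t: 3.58
tool_pos: [0.4169, 0.1599, 0.0958]
orientation: [-1.943, -2.467, 0.003]
force: [0.9, 0.3, 1.1]
opening: 0.0648
gripper_force: 0.0
t: 4.25
tool_pos: [0.4173, 0.1614, 0.0967]
orientation: [1.94, 2.47, 0.0]
force: [-1.7, -0.5, 6.3]
opening: 0.0308
gripper_force: 20.0
t: 4.58
tool_pos: [0.42, 0.1622, 0.1822]
orientation: [1.937, 2.466, 0.011]
force: [0.9, -0.5, -0.5]
opening: 0.0305
gripper_force: 20.0
yaw 103.7 turn -0.3 shift mm [np.float64(51.6), np.float64(226.2), np.float64(6.2)]
```

```bash
python3 -m jog '0 .009 .038 0 0;0 .009 .038 0 0;0 .009 .038 0 0;0 .009 .038 0 0;0 .009 .038 0 0;0 .0066 .0362 .006 0;0 0 0 0 0;0 0 0 0 0;0 0 0 0 0'
python3 -c "
from h import *; leg(627,267,100,104)
for n in('top','side'):
    c=robot.read_camera(n)['color'][:,:,::-1]
    c=c[100:300,120:360] if n=='top' else c[180:380,100:340]
    cv2.imwrite(f'pics/{n}1.png',cv2.resize(c,None,fx=1.65,fy=2.5 if 0 else 1.65,interpolation=cv2.INTER_CUBIC))
a=cv2.imread('pics/top1.png');b=cv2.imread('pics/side1.png');cv2.imwrite('pics/m1.png',np.hstack([a,b]))"
```

```text
t: 5.33
tool_pos: [0.6239, 0.2648, 0.1687]
orientation: [-1.94, -2.47, 0.003]
force: [-0.2, 0.6, -0.6]
opening: 0.0307
gripper_force: 20.0
yaw 103.7 turn -0.3 shift mm [np.float64(1.4), np.float64(3.5), np.float64(68.7)]
```

View pics/m1.png

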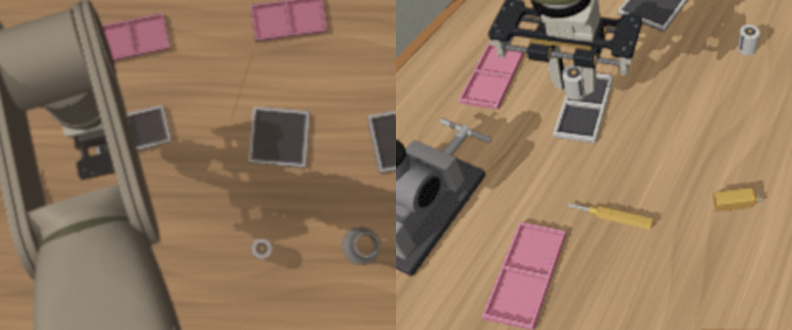

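The top view is blocked by the arm. The side view shows the slide held upright at (575,85) above the tray, so I'll lower it.

```bash
python3 -m jog '0 .0014 .0035 .03 0;0 0 0 .025 0;0 0 0 .01 0;0 0 0 .003 0;0 0 0 0 0;0 0 0 0 0'
python3 -m jog '0.55 0 0 0 0;0.55 0 0 0 0;0.55 0 0 0 0;0.55 0 0 0 0;0.7 0 0 0 0;0.7 0 0 -.02 0;0.7 0 0 -.04 0;0.7 0 0 -.04 0;0.7 0 0 -.04 0;0.7 0 0 0 0'
python3 -c "
from h import *; leg(442,18,240,104)"
```

```text
t: 5.93
tool_pos: [0.6283, 0.2673, 0.1043]
orientation: [1.94, 2.469, 0.003]
force: [-0.2, 0.6, -0.2]
opening: 0.0305
gripper_force: 20.0
t: 6.77
tool_pos: [0.6314, 0.2685, 0.2539]
orientation: [1.936, 2.464, 0.02]
force: [1.6, -0.7, 2.6]
opening: 0.0653
gripper_force: 0.0
yaw 103.7 turn -0.3 shift mm [np.float64(-197.2), np.float64(-244.4), np.float64(13.9)]
```

```bash
python3 -m jog '0.7 -.025 -.031 .002 0;0.7 -.025 -.031 .002 0;0.7 -.025 -.031 .002 0;0.7 -.025 -.031 .002 0;0.7 -.025 -.031 .002 0;0.7 -.025 -.031 .002 0;0.7 -.025 -.031 .002 0;0.7 -.022 -.0274 0 0;0.7 0 0 0 0;0.7 0 0 0 0'
python3 -c "
from h import *; leg(442,18,96,104)
for n in('top','side'):
    c=robot.read_camera(n)['color'][:,:,::-1]
    c=c[130:230,150:270] if n=='top' else c[190:290,180:300]
    cv2.imwrite(f'pics/{n}2.png',cv2.resize(c,None,fx=3.3,fy=3.3,interpolation=cv2.INTER_CUBIC))
a=cv2.imread('pics/top2.png');b=cv2.imread('pics/side2.png');cv2.imwrite('pics/m2.png',np.hstack([a,b]))"
```

```text
t: 7.6
tool_pos: [0.4364, 0.0168, 0.2284]
orientation: [1.944, 2.467, 0.001]
force: [0.6, 1.0, 0.0]
opening: 0.0655
gripper_force: 0.0
yaw 103.5 turn -0.5 shift mm [np.float64(-0.2), np.float64(5.7), np.float64(132.4)]
```

View pics/m2.png

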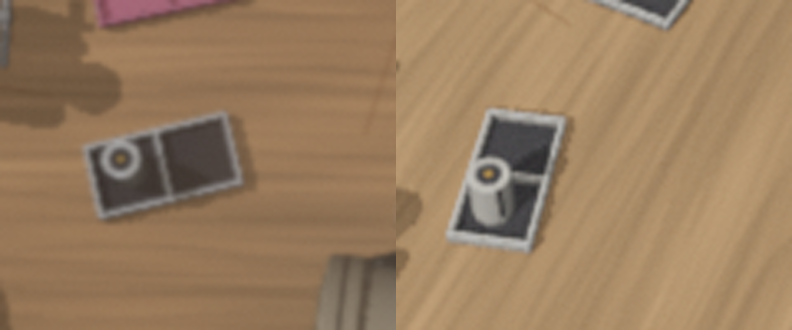

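Slide 1 stands upright inside its bay, at (120,158) in the top crop. Next is slide 2.

```bash
python3 -m jog '0.7 0 .0057 .036 0;0.7 0 0 .036 0;0.7 0 0 .036 0;0.7 0 0 .0244 0;0.7 0 0 0 0;0.7 0 0 0 0;0.7 0 0 0 0' 20
python3 -m jog '0 0 0 0 0;0 0 0 0 0;0 0 0 0 0;0 0 0 0 0;0 0 0 0 0;0 0 0 0 0;0 0 0 0 0;0 0 0 0 0' 20
python3 -m jog '0 0 0 -.02 0;0 0 0 -.03 0;0 0 0 -.03 0;0 0 0 0 0;0 0 0 0 0'
python3 -c "
from h import *; leg(639,209,99,104)"
```

```text
t: 8.28
tool_pos: [0.4438, 0.0199, 0.0974]
orientation: [1.939, 2.47, 0.002]
force: [-0.6, -0.5, -0.1]
opening: 0.0653
gripper_force: 0.0
t: 8.95
tool_pos: [0.4425, 0.0192, 0.0962]
orientation: [1.941, 2.47, -0.0]
force: [-2.6, -0.9, 5.5]
opening: 0.0308
gripper_force: 20.0
t: 9.37
tool_pos: [0.4438, 0.0192, 0.1777]
orientation: [1.939, 2.467, 0.004]
force: [-0.2, 0.2, -1.2]
opening: 0.0308
gripper_force: 20.0
yaw 103.7 turn -0.3 shift mm [np.float64(137.0), np.float64(235.3), np.float64(78.7)]
```

```bash
python3 -m jog '0 .0196 .0336 0 0;0 .0196 .0336 0 0;0 .0196 .0336 0 0;0 .0196 .0336 0 0;0 .0196 .0336 0 0;0 .0196 .0336 0 0;0 .0196 .0336 0 0;0 0 0 0 0;0 0 0 0 0;0 0 0 0 0'
python3 -c "
from h import *; leg(639,209,99,104)"
```

```text
t: 10.2
tool_pos: [0.6372, 0.2079, 0.1732]
orientation: [-1.939, -2.469, 0.005]
force: [-0.2, 0.1, -0.5]
opening: 0.0306
gripper_force: 20.0
yaw 103.7 turn -0.3 shift mm [np.float64(0.6), np.float64(2.0), np.float64(74.2)]
```

```bash
python3 -m jog '0 0 .002 .03 0;0 0 0 .03 0;0 0 0 .01 0;0 0 0 .004 0;0 0 0 0 0;0 0 0 0 0'
python3 -m jog '0.55 0 0 0 0;0.55 0 0 0 0;0.55 0 0 0 0;0.55 0 0 0 0;0.6 0 0 0 0;0.6 0 0 -.02 0;0.6 0 0 -.04 0;0.6 0 0 -.04 0;0.6 0 0 -.03 0;0.6 0 0 0 0'
python3 -m jog '0.6 0 0 0 7.1;0.6 0 0 0 7.1;0.6 0 0 0 7.1;0.6 0 0 0 7.1;0.6 0 0 0 7.1;0.6 0 0 0 7.1;0.6 0 0 0 7.1;0.6 0 0 0 7.1;0.6 0 0 0 7.1;0.6 0 0 0 7.1'
python3 -c "
from h import *; leg(366,298,180,31)"
```

```text
t: 10.7
tool_pos: [0.6408, 0.2084, 0.1034]
orientation: [1.941, 2.469, 0.002]
force: [0.8, 0.8, -0.8]
opening: 0.0306
gripper_force: 20.0
t: 11.53
tool_pos: [0.6439, 0.2097, 0.2417]
orientation: [1.936, 2.464, 0.016]
force: [0.3, 0.1, 1.4]
opening: 0.0557
gripper_force: 0.0
t: 12.37
tool_pos: [0.6404, 0.2088, 0.2315]
orientation: [3.017, 0.875, -0.0]
force: [0.1, 0.2, 0.2]
opening: 0.0555
gripper_force: 0.0
yaw 32.3 turn 1.3 shift mm [np.float64(-189.2), np.float64(-217.8), np.float64(51.5)]
```

```bash
python3 -c "
from h import *
c=robot.read_camera('side'); g,b,h=masks(c['color'])
[print(r) for r in rects(c,b,.016)]"
python3 -m jog '0.6 -.0236 -.0272 .0064 1.3;0.6 -.0236 -.0272 .0064 0;0.6 -.0236 -.0272 .0064 0;0.6 -.0236 -.0272 .0064 0;0.6 -.0236 -.0272 .0064 0;0.6 -.0236 -.0272 .0064 0;0.6 -.0236 -.0272 .0064 0;0.6 -.0236 -.0272 .0064 0;0.6 0 0 0 0;0.6 0 0 0 0'
python3 -c "
from h import *; leg(366,298,95,31)
for n in('top','side'):
    c=robot.read_camera(n)['color'][:,:,::-1]
    c=c[130:290,150:310] if n=='top' else c[180:340,180:340]
    cv2.imwrite(f'pics/{n}3.png',cv2.resize(c,None,fx=2.5,fy=2.5,interpolation=cv2.INTER_CUBIC))
a=cv2.imread('pics/top3.png');b=cv2.imread('pics/side3.png');cv2.imwrite('pics/m3.png',np.hstack([a,b]))"
```

```text
((294, 295, 24, 12), [363.0, 299.0], [54.0, 24.0], 30.4)
t: 13.25
tool_pos: [0.3639, 0.2958, 0.1801]
orientation: [3.022, 0.858, -0.001]
force: [1.2, -0.3, 0.8]
opening: 0.0558
gripper_force: 0.0
yaw 31.7 turn 0.7 shift mm [np.float64(3.0), np.float64(-0.8), np.float64(85.1)]
```

View pics/m3.png

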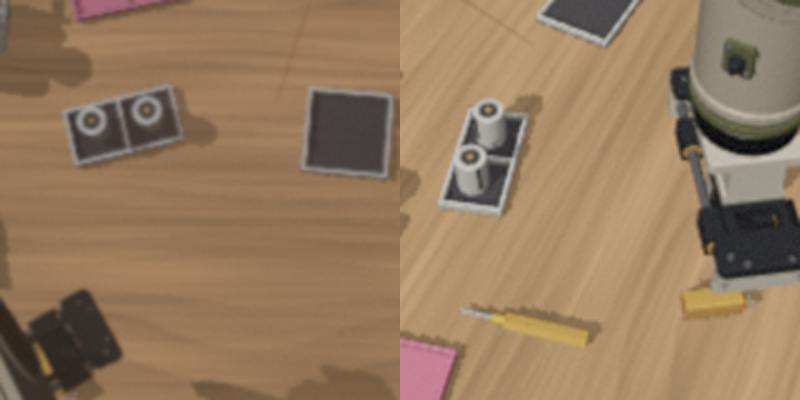

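Both slides stand in their bays, at (92,120) and (147,109). The gripper is above float 1, so I'll descend.

```bash
python3 -m jog '0.6 .002 0 .03 0;0.6 0 0 .03 0;0.6 0 0 .0255 0;0.6 0 0 0 0;0.6 0 0 0 0;0.6 0 0 0 0' 25
python3 -m jog '0 0 0 0 0;0 0 0 0 0;0 0 0 0 0;0 0 0 0 0;0 0 0 0 0;0 0 0 0 0;0 0 0 0 0;0 0 0 0 0' 25
python3 -m jog '0 0 0 -.02 0;0 0 0 -.04 0;0 0 0 -.04 0;0 0 0 0 0;0 0 0 0 0'
python3 -c "
from h import *; 
t=robot.read_camera('top')
m=masks(t['color'])[0]
for r in rects(t,m,.01,200):
  if 550<r[1][0]<700: print(r)
leg(500,50,200,31.4); sh(124,-244,31.4); leg(624,-194,200,11.4)"
```

```text
t: 13.85
tool_pos: [0.3689, 0.2967, 0.0967]
orientation: [-3.024, -0.849, -0.003]
force: [0.1, 0.8, 1.0]
opening: 0.0557
gripper_force: 0.0
t: 14.52
tool_pos: [0.3675, 0.2966, 0.0955]
orientation: [-3.024, -0.85, -0.001]
force: [-1.2, 0.7, 4.0]
opening: 0.0195
gripper_force: 25.0
t: 14.93
tool_pos: [0.369, 0.2974, 0.1981]
orientation: [-3.023, -0.849, -0.009]
force: [-0.2, 0.2, -1.7]
opening: 0.0198
gripper_force: 25.0
((270, 164, 38, 38), [629.0, -10.0], [98.0, 98.0], 85.9)
((175, 163, 49, 34), [634.0, 238.0], [69.0, 128.0], 14.8)
((342, 162, 51, 43), [630.0, -225.0], [101.0, 121.0], 11.5)
((0, 87, 27, 241), [568.0, 750.0], [673.0, 75.0], 6.5)
yaw 31.4 turn -0.0 shift mm [np.float64(-15.7), np.float64(279.4), np.float64(-4.1)]
  then -21.3 272.9
yaw 31.4 turn 20.0 shift mm [np.float64(154.1), np.float64(531.6), np.float64(-4.1)]
```

```bash
python3 -m jog '0 -.002 .035 0 0;0 -.002 .035 0 0;0 -.002 .035 0 0;0 -.002 .035 0 0;0 -.002 .035 0 0;0 -.002 .035 0 0;0 -.002 .035 0 0;0 -.002 .035 0 6.7;0 0 0 0 6.7;0 0 0 0 6.6'
python3 -m jog '0 .0092 .033 0 0;0 .0092 .033 0 0;0 .0092 .033 0 0;0 .0092 .033 0 0;0 .0092 .033 0 0;0 .0092 .033 0 0;0 .0092 .033 0 0;0 .0092 .033 0 0;0 0 0 0 0;0 0 0 0 0'
python3 -c "
from h import *; leg(624,-194,99,11.4)"
```

```text
t: 15.82
tool_pos: [0.499, 0.0469, 0.1926]
orientation: [-3.127, -0.297, 0.006]
force: [-1.0, 0.8, -0.7]
opening: 0.0198
gripper_force: 25.0
t: 16.65
tool_pos: [0.6228, -0.1966, 0.1916]
orientation: [-3.124, -0.307, 0.007]
force: [0.8, 0.3, -1.3]
opening: 0.0197
gripper_force: 25.0
yaw 11.2 turn -0.2 shift mm [np.float64(1.7), np.float64(-2.3), np.float64(92.6)]
```

```bash
python3 -m jog '0 .0015 -.002 .035 0;0 0 0 .035 0;0 0 0 .015 0;0 0 0 .008 0;0 0 0 0 0;0 0 0 0 0;0 0 0 0 0'
python3 -m jog '0.4 0 0 0 0;0.4 0 0 0 0;0.4 0 0 0 0;0.4 0 0 0 0;0.5 0 0 0 0;0.5 0 0 -.02 0;0.6 0 0 -.04 0;0.6 0 0 -.04 0;0.6 0 0 0 0;0.6 0 0 0 0'
python3 -c "
from h import *; leg(500,-260,190,11.4);sh(369-500,-301+260,101.1)"
```

```text
t: 17.23
tool_pos: [0.6254, -0.1927, 0.1032]
orientation: [3.125, 0.312, 0.002]
force: [-0.1, 0.8, -1.1]
opening: 0.0195
gripper_force: 25.0
t: 18.07
tool_pos: [0.627, -0.1938, 0.2067]
orientation: [3.123, 0.311, 0.011]
force: [0.3, 1.7, -0.9]
opening: 0.0554
gripper_force: 0.0
yaw 11.4 turn -0.0 shift mm [np.float64(-137.6), np.float64(39.7), np.float64(16.7)]
  then -15.0 -136.4
```

```bash
python3 -m jog '0.6 -.0344 .01 .004 0;0.6 -.0344 .01 .004 0;0.6 -.0344 .01 .004 0;0.6 -.0344 .01 .004 0;0.6 0 0 0 -6.9;0.6 0 0 0 -6.9;0.6 0 0 0 -6.9;0.6 0 0 0 -6.9;0.6 0 0 0 -6.9;0.6 0 0 0 -6.9'
python3 -m jog '0.6 0 0 0 -6.9;0.6 0 0 0 -6.9;0.6 0 0 0 -6.9;0.6 0 0 0 -6.9;0.6 0 0 0 -6.9;0.6 0 0 0 -6.9;0.6 0 0 0 -6.9;0.6 -.0037 -.034 0 0;0.6 -.0037 -.034 0 0;0.6 -.0037 -.034 0 0'
python3 -m jog '0.6 -.0037 -.034 0 0;0.6 0 0 0 0;0.6 0 0 0 0'
python3 -c "
from h import *; leg(369,-301,95,101.1)
for n in('top','side'):
    c=robot.read_camera(n)['color'][:,:,::-1]
    c=c[140:300,290:450] if n=='top' else c[90:250,230:390]
    cv2.imwrite(f'pics/{n}4.png',cv2.resize(c,None,fx=2.5,fy=2.5,interpolation=cv2.INTER_CUBIC))
a=cv2.imread('pics/top4.png');b=cv2.imread('pics/side4.png');cv2.imwrite('pics/m4.png',np.hstack([a,b]))
c=robot.read_camera('side');[print(r) for r in rects(c,masks(c['color'])[1],.016,30)]
c=robot.read_camera('top');[print(r) for r in rects(c,masks(c['color'])[1],.027)]"
```

```text
t: 18.9
tool_pos: [0.4971, -0.259, 0.1845]
orientation: [-2.808, -1.404, 0.002]
force: [0.4, -0.7, -0.0]
opening: 0.0559
gripper_force: 0.0
t: 19.73
tool_pos: [0.3983, -0.2892, 0.1843]
orientation: [-1.993, -2.425, -0.0]
force: [-0.4, -0.8, 0.2]
opening: 0.0556
gripper_force: 0.0
t: 19.98
tool_pos: [0.3656, -0.3, 0.1848]
orientation: [-1.999, -2.421, -0.0]
force: [0.1, 0.1, 0.6]
opening: 0.0556
gripper_force: 0.0
yaw 100.9 turn -0.2 shift mm [np.float64(-1.6), np.float64(3.2), np.float64(89.8)]
((222, 306, 33, 11), [489.0, 383.0], [74.0, 10.0], 9.8)
((272, 143, 16, 7), [622.0, -190.0], [50.0, 27.0], 11.1)
((389, 277, 16, 8), [368.0, -294.0], [15.0, 40.0], 12.0)
((141, 216, 7, 27), [493.0, 379.0], [71.0, 10.0], 10.9)
((352, 176, 8, 18), [623.0, -190.0], [48.0, 15.0], 10.0)
```

View pics/m4.png

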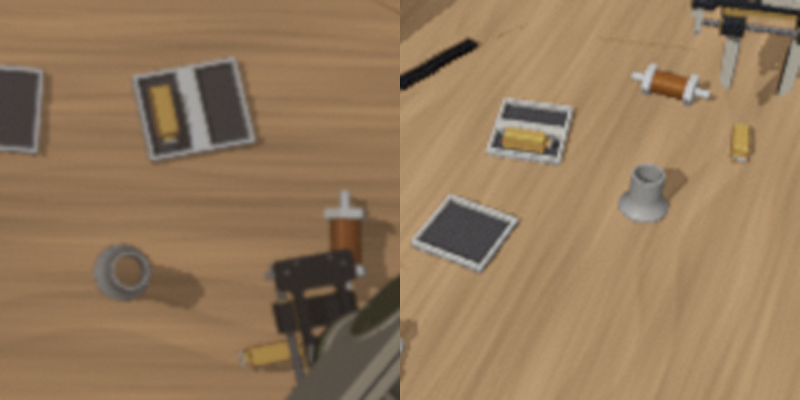

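Float 1 lies flat in the left bay at (165,110). The gripper is over float 2, clear of the filter. I'll descend and grasp.

```bash
python3 -m jog '0.6 -.001 .0028 .03 0;0.6 0 0 .03 0;0.6 0 0 .0295 0;0.6 0 0 0 0;0.6 0 0 0 0;0.6 0 0 0 0' 25
python3 -m jog '0 0 0 0 0;0 0 0 0 0;0 0 0 0 0;0 0 0 0 0;0 0 0 0 0;0 0 0 0 0;0 0 0 0 0;0 0 0 0 0' 25
python3 -m jog '0 0 0 -.02 0;0 0 0 -.04 0;0 0 0 -.04 0;0 0 0 0 0;0 0 0 0 0'
python3 -c "
from h import *; leg(500,-260,195,101.1); sh(136,4,11.4)"
```

```text
t: 20.68
tool_pos: [0.3712, -0.3007, 0.0979]
orientation: [1.995, 2.426, -0.0]
force: [0.5, -0.2, 0.5]
opening: 0.0557
gripper_force: 0.0
t: 21.35
tool_pos: [0.3703, -0.3006, 0.097]
orientation: [1.996, 2.425, -0.0]
force: [-1.3, 1.1, 4.7]
opening: 0.0196
gripper_force: 25.0
t: 21.77
tool_pos: [0.3717, -0.3018, 0.1997]
orientation: [1.992, 2.421, -0.001]
force: [0.4, 0.5, -1.1]
opening: 0.0199
gripper_force: 25.0
yaw 101.1 turn -0.0 shift mm [np.float64(16.3), np.float64(134.0), np.float64(4.7)]
  then 134.1 23.0
```

```bash
python3 -m jog '0 .004 .0335 0 0;0 .004 .0335 0 0;0 .004 .0335 0 0;0 .004 .0335 0 0;0 0 0 0 6.9;0 0 0 0 6.9;0 0 0 0 6.9;0 0 0 0 6.9;0 0 0 0 6.9;0 0 0 0 6.9'
python3 -m jog '0 0 0 0 6.9;0 0 0 0 6.9;0 0 0 0 6.9;0 0 0 0 6.9;0 0 0 0 6.9;0 0 0 0 6.9;0 0 0 0 6.9;0 .0335 .0058 0 0;0 .0335 .0058 0 0;0 .0335 .0058 0 0'
python3 -m jog '0 .0335 .0058 0 0;0 0 0 0 0;0 0 0 0 0'
python3 -c "
from h import *; leg(636,-256,100,11.4)"
```

```text
t: 22.6
tool_pos: [0.4978, -0.2583, 0.1942]
orientation: [-2.727, -1.554, 0.002]
force: [-0.4, -0.0, -0.6]
opening: 0.0196
gripper_force: 25.0
t: 23.43
tool_pos: [0.6006, -0.2558, 0.1941]
orientation: [-3.124, -0.31, 0.004]
force: [0.3, 0.0, -0.1]
opening: 0.0197
gripper_force: 25.0
t: 23.68
tool_pos: [0.6347, -0.2543, 0.1925]
orientation: [-3.123, -0.314, 0.007]
force: [-0.9, 0.6, -1.5]
opening: 0.0195
gripper_force: 25.0
yaw 11.5 turn 0.1 shift mm [np.float64(1.0), np.float64(2.0), np.float64(92.5)]
```

```bash
python3 -m jog '0 .001 .002 .035 0;0 0 0 .035 0;0 0 0 .015 0;0 0 0 .0075 0;0 0 0 0 0;0 0 0 0 0;0 0 0 0 0'
python3 -m jog '0.4 0 0 0 0;0.4 0 0 0 0;0.4 0 0 0 0;0.4 0 0 0 0;0.5 0 0 0 0;0.5 0 0 -.02 0;0.8 0 0 -.04 0;0.8 0 0 -.04 0;0.8 0 0 0 0;0.8 0 0 0 0'
python3 -c "
from h import *; leg(450,-146,195,11.4)"
```

```text
t: 24.27
tool_pos: [0.6365, -0.2576, 0.1058]
orientation: [3.125, 0.311, 0.003]
force: [0.6, -0.8, -0.8]
opening: 0.0198
gripper_force: 25.0
t: 25.1
tool_pos: [0.6381, -0.258, 0.209]
orientation: [3.122, 0.311, 0.011]
force: [-0.5, -0.4, 0.0]
opening: 0.0686
gripper_force: 0.0
yaw 11.4 turn -0.0 shift mm [np.float64(-162.2), np.float64(-147.0), np.float64(14.0)]
```

```bash
python3 -m jog '0.8 -.027 -.0245 .0015 0;0.8 -.027 -.0245 .0015 0;0.8 -.027 -.0245 .0015 0;0.8 -.027 -.0245 .0015 0;0.8 -.027 -.0245 .0015 0;0.8 -.027 -.0245 .0015 0;0.8 0 0 0 0;0.8 0 0 0 0;0.8 0 0 0 0'
python3 -c "
from h import *; leg(450,-146,111,11.4)
for n in('top','side'):
    c=robot.read_camera(n)['color'][:,:,::-1]
    c=c[140:300,290:450] if n=='top' else c[90:250,230:390]
    cv2.imwrite(f'pics/{n}5.png',cv2.resize(c,None,fx=2.5,fy=2.5,interpolation=cv2.INTER_CUBIC))
a=cv2.imread('pics/top5.png');b=cv2.imread('pics/side5.png');cv2.imwrite('pics/m5.png',np.hstack([a,b]))"
```

```text
t: 25.85
tool_pos: [0.4483, -0.145, 0.1949]
orientation: [3.126, 0.312, 0.0]
force: [0.8, -0.9, 0.4]
opening: 0.0742
gripper_force: 0.0
yaw 11.4 turn -0.0 shift mm [np.float64(1.5), np.float64(1.3), np.float64(83.9)]
```

View pics/m5.png

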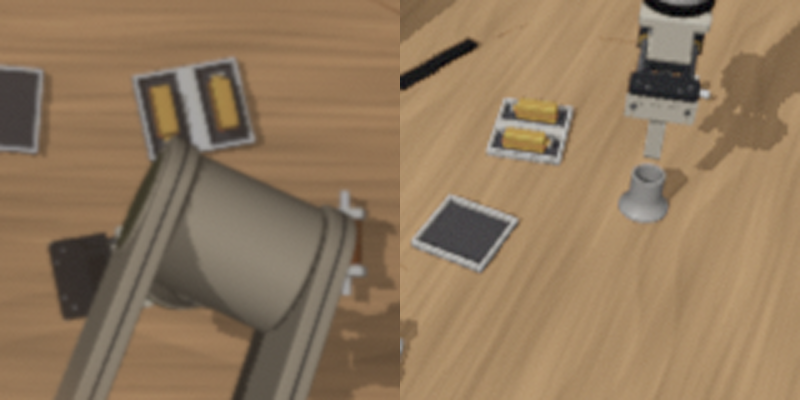

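Both floats lie in their bays, at (165,110) and (225,103). The gripper is over the stack.

```bash
python3 -m jog '0.8 .0015 .001 .03 0;0.8 0 0 .03 0;0.8 0 0 .022 0;0.8 0 0 0 0;0.8 0 0 0 0;0.8 0 0 0 0' 25
python3 -m jog '0 0 0 0 0;0 0 0 0 0;0 0 0 0 0;0 0 0 0 0;0 0 0 0 0;0 0 0 0 0;0 0 0 0 0;0 0 0 0 0' 25
python3 -m jog '0 0 0 -.02 0;0 0 0 -.03 0;0 0 0 -.03 0;0 0 0 0 0;0 0 0 0 0'
python3 -c "
from h import *; leg(628,-10,114,11.4)"
```

```text
t: 26.45
tool_pos: [0.4511, -0.1463, 0.1144]
orientation: [3.125, 0.311, 0.002]
force: [-0.5, -0.1, 1.1]
opening: 0.0744
gripper_force: 0.0
t: 27.12
tool_pos: [0.4501, -0.1459, 0.1136]
orientation: [3.125, 0.312, 0.001]
force: [0.0, -1.2, 3.1]
opening: 0.04
gripper_force: 25.0
t: 27.53
tool_pos: [0.4509, -0.146, 0.1949]
orientation: [3.124, 0.312, 0.005]
force: [0.3, -0.3, -1.8]
opening: 0.0399
gripper_force: 25.0
yaw 11.4 turn -0.0 shift mm [np.float64(200.5), np.float64(-98.3), np.float64(80.9)]
```

```bash
python3 -m jog '0 .0334 -.0163 0 0;0 .0334 -.0163 0 0;0 .0334 -.0163 0 0;0 .0334 -.0163 0 0;0 .0334 -.0163 0 0;0 .0334 -.0163 0 0;0 0 0 0 0;0 0 0 0 0;0 0 0 0 0'
python3 -c "
from h import *; leg(628,-10,118,11.4)"
```

```text
t: 28.28
tool_pos: [0.6257, -0.0101, 0.1908]
orientation: [-3.126, -0.313, 0.006]
force: [0.6, -0.8, -1.8]
opening: 0.0398
gripper_force: 25.0
yaw 11.4 turn 0.0 shift mm [np.float64(2.3), np.float64(0.4), np.float64(72.8)]
```

```bash
python3 -m jog '0 .001 0 .03 0;0 0 0 .03 0;0 0 0 .01 0;0 0 0 .0035 0;0 0 0 0 0;0 0 0 0 0;0 0 0 0 0;0 0 0 0 0'
python3 -c "
from h import *; leg(628,-10,117,11.4)"
```

```text
t: 28.95
tool_pos: [0.6288, -0.0102, 0.1213]
orientation: [3.126, 0.311, 0.004]
force: [0.2, 0.3, -1.7]
opening: 0.0398
gripper_force: 25.0
yaw 11.4 turn -0.0 shift mm [np.float64(-0.7), np.float64(-0.3), np.float64(4.3)]
```

Now I'll lower the last few mm, release, raise, and retract towards the base right side, clear of the view.

```bash
python3 -m jog '0 0 0 .0035 0;0 0 0 0 0;0.55 0 0 0 0;0.55 0 0 0 0;0.55 0 0 0 0;0.7 0 0 0 0;0.8 0 0 -.02 0;0.8 0 0 -.035 0;0.8 0 0 -.035 0;0.8 0 0 -.035 0'
python3 -m jog '0.8 -.025 .03 0 0;0.8 -.025 .03 0 0;0.8 -.025 .03 0 0;0.8 -.025 .03 0 0;0.8 -.025 .03 0 0;0.8 -.025 .03 0 0;0.8 -.025 .03 0 0;0.8 -.025 .03 0 0;0.8 -.025 .03 0 0;0.8 0 0 0 0'
python3 -m jog '0.8 -.015 .038 0 0;0.8 -.015 .038 0 0;0.8 -.015 .038 0 0;0.8 -.015 .038 0 0;0.8 -.015 .038 0 0;0.8 0 0 0 0;0.8 0 0 0 0;0.8 0 0 0 0;0.8 0 0 0 0;0.8 0 0 0 0'
python3 -c "
from h import *
for n in('top','side'):
    c=robot.read_camera(n)['color'][:,:,::-1]
    c=c[130:300,160:420] if n=='top' else c[80:290,170:350]
    c=cv2.resize(c,(800,523) if n=='top' else (514,600),interpolation=cv2.INTER_CUBIC)
    cv2.imwrite(f'pics/{n}6.png',c)"
```

```text
t: 29.78
tool_pos: [0.6274, -0.0099, 0.2419]
orientation: [-3.126, -0.312, 0.002]
force: [1.1, -0.7, 0.2]
opening: 0.0736
gripper_force: 0.0
t: 30.62
tool_pos: [0.4573, -0.3245, 0.2413]
orientation: [3.124, 0.303, -0.002]
force: [-0.7, 0.1, -0.6]
opening: 0.0741
gripper_force: 0.0
t: 31.45
tool_pos: [0.4255, -0.5188, 0.2416]
orientation: [3.126, 0.314, 0.001]
force: [-0.3, 0.5, -0.3]
opening: 0.0744
gripper_force: 0.0
```

View pics/top6.png

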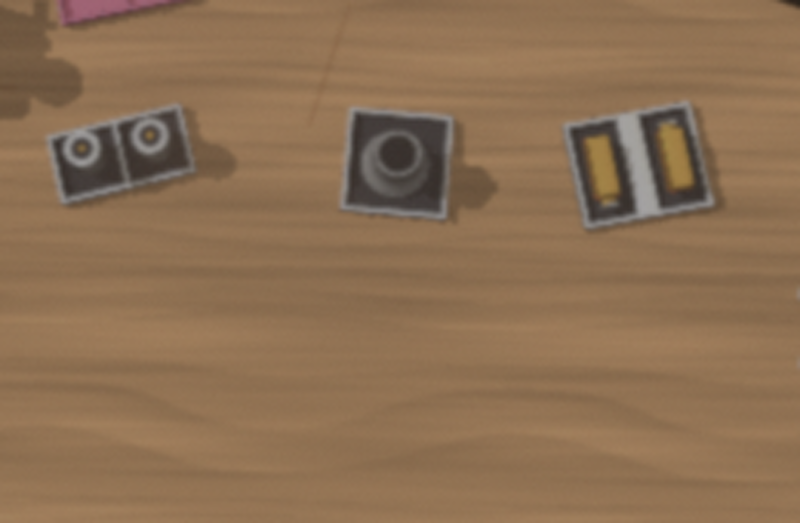

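View pics/side6.png

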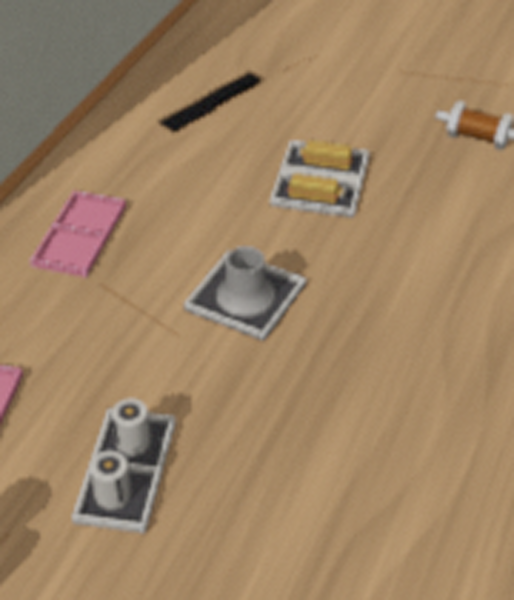

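```bash
python3 -c "
from h import *
t=robot.read_camera('top')
def loc(p,c,yaw,z):
    w=ray(t,(160+p[0]/3.077,130+p[1]/3.077),z)*1000-c; a=np.radians(yaw); return np.round([w[0]*np.cos(a)+w[1]*np.sin(a),-w[0]*np.sin(a)+w[1]*np.cos(a)],1)
k=[r for r in rects(t,masks(t['color'])[0],.01,200) if 550<r[1][0]<700 and abs(r[1][1])<400]; print(k)
# tray centres from the picture's corners
for n,cs in dict(slide=[(48,137),(181,104),(195,172),(63,205)],stack=[(350,108),(455,117),(446,219),(341,208)],flt=[(564,125),(690,102),(716,206),(587,229)]).items():
    print(n,np.mean([ray(t,(160+x/3.077,130+y/3.077),.01)*1000 for x,y in cs],0).round(1))
print(loc((81,149),(632,239),14,.043),loc((150,135),(632,239),14,.043),'tube',loc((400,154),(628,-10),-4.4,.055))
for p in((602,166),(676,157)): print('float',loc(p,(630,-225),11.4,.027))
print('tabs',loc((609,205),(630,-225),11.4,.015),loc((668,121),(630,-225),11.4,.015))"
```

```text
[((270, 164, 38, 38), [629.0, -10.0], [98.0, 98.0], 85.6), ((342, 163, 51, 42), [630.0, -225.0], [101.0, 121.0], 11.5), ((175, 163, 49, 34), [634.0, 238.0], [69.0, 128.0], 14.8)]
slide [631.9 236.3]
stack [627.8 -12.1]
flt [ 628.6 -227.5]
[ 4.9 28.2] [  3.3 -33.5] tube [-0.8 -1.6]
float [ 1.  34.5]
float [ -3.1 -31.3]
tabs [-32.7  33.3] [ 31.9 -35. ]
```

All parts sit within their bays: slides are off centre by at most 5 mm of the 12 mm available, and the float tabs are clear of the end walls. I'll hand in.

```bash
python3 -c "
from plant import robot; print(robot.close_job())"
```

```text
the job is handed in; nothing more can be done
None
```

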